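Clamp a pedal in the service fixture with the swing strap and cam lever

TASK

The pedal lying in the white nest of the service fixture has to be held fast so that its axle can be unscrewed. Push the fixture's steel strap round on its stud until the rubber foot stands over the middle of the pedal's centre barrel, then push the red cam lever all the way down so that the foot clamps the pedal. Only push: leave the pedal lying in its nest, pick nothing up, leave the other things on the bench where they are, and finish with the hand clear.

Things in the scene. Friction and masses are not known exactly. Their poses are not given: they have to be found in the camera images.
- fixture: Clamping fixture standing fast on the bench: aluminium plate 12 mm thick, from x = -65 to +65 and y = -115 to +95 mm of its origin, which lies on the bench; z is up. The stud axis (dark steel column 38 mm wide, 47 mm high, flange 58 mm) is at its (0, -70) mm, the clamping point in the middle of the nest at (0, +30) mm. The white nest blocks round the pedal are 27 mm high above the bench.
- work_pedal: Loose flat bicycle pedal, black with a grey barrel, in the nest (2 mm play), 190 g, 78 x 94 x 22 mm, origin at the centre of its underside, 12 mm above the bench; y along its barrel, bare axle end at -y (the fixture's -x side). Rails at x = 21 to 39 mm either side, top 34 mm above the bench; between them the barrel, 20 mm across, top 33 mm above the bench; an end bridge at y = 26 to 42 mm.
- barrel (a point): Top of the work pedal's centre barrel, half-way between rails' front ends and the end bridge: the point the rubber foot has to press on, 33 mm above the bench.
- foot: Black rubber foot under the strap's free end, 18 mm wide, 11 mm high, sprung (6 N per mm, 6 mm); origin at the centre of its lower face, 100 mm from the stud axis. Lever up: 36.5 mm above the bench, 2.5 mm over the rails. Lever down: the strap is 6 mm lower and the foot presses the barrel with about 15 N. With the lever down first, the foot would run into the pedal's side.
- strap_swing (a joint): Turn of strap, stud and lever together about the upright stud axis, rad. 0: strap points along the fixture's +y, foot over the clamping point; positive is clockwise seen from above, towards the fixture's +x. Starts swung out at 0.9 to 1.7; range -0.6 to 2.1. It stays where it is left and takes about 0.12 N m to turn (1.2 N at the foot).
- strap_mid (a point): Point on the strap's centre line 70 mm from the stud axis, mid-thickness. The strap is a dark steel bar, level, 24 mm wide here (28 mm near the stud), reaching 112 mm from the axis at the foot end and 28 mm at the heel. With the lever up its underside is 60 mm and its top 74 mm above the bench; over the foot a bolt with nuts stands 87 mm high.
- cam_lever (a joint): Cam lever, rad. 0: open, handle almost upright (83 degrees above level, leaning away from the foot); grows as the handle is pushed over, away from the foot, and down; 1.35: fully down on its stop, handle 6 degrees above level, pointing from the stud away from the foot. Starts at 0 to 0.2, stays where it is left, takes 0.2 to 0.25 N m (2 to 3 N near the handle's end).
- lever_pivot (a point): Middle of the lever's level pin, on the stud axis, 85 mm above the bench; the pin lies square to the strap.
- lever_end (a point): Centre line of the handle near its end, 103 mm from the pivot pin (the handle ends 112 mm from it). The red grip is 17 mm wide, 13 mm thick and runs from 43 to 112 mm from the pin; its end is 197 mm above the bench when open and about 95 mm when down.
- mate_pedal: The other pedal, same kind, lying loose on the bench: leave it. Origin at the centre of its underside.
- grease_jar: Loose grease jar, 54 mm wide, 70 mm high, white and red with a black lid; origin under its centre. Leave it.
- bb_cup: Loose black threaded bottom bracket cup, 47 mm wide, 24 mm high; origin under its centre. Leave it.
- combi_wrench: Loose steel combination wrench, 191 x 30 x 8 mm; origin under its centre. Leave it.
- hex_t: Loose T-handle hex key, green, 156 x 86 x 19 mm; origin under its centre. Leave it.
Mind the look-alikes: they are no part of the job. Leave any orange look-alike of the work_pedal alone.

How it is judged:
By the outcome, as a careful person would: the job done as asked, in the order asked, and still so for the second after the job is handed in, with the robot touching nothing.
It also fails if it takes over 53 s, if anything falls off the work surface, if the arm or the gripper's body presses on something with over 40 N, if the wrist force passes 120 N, or if a joint passes its speed limit or range.

ROBOT

A 7-joint arm with a two-finger parallel gripper is mounted at the origin on a cart in front of the work surface, level with it; the furniture and walls round the work are solid. World frame = base frame: x ahead of the robot, y to its left, z up, the work surface at z = 0. Lengths are in mm, angles in rad, forces in N, time in s.
With the tool pointing down it reaches from about 425 to 825 mm from the base axis. Payload 3.6 kg.
Tool frame: the origin (TCP) lies midway between the tips of the shut fingers; the grasp point (between the pads) lies grip_point_offset behind it (grip_point_offset is the distance from the TCP to the grasp point, in mm); z points along the fingers, y is the direction in which the jaws open and shut (so a half turn about z gives the same grasp; the last joint's range is limited). The gripper opens to 85 mm and grips with 20 to 120 N. Pads are 22 mm wide; open, the fingers measure 114 mm over their backs; the gripper's body (76 mm by 85 mm) begins 54 mm behind the grasp point. The pads swing forward as they close: fully open they stand 13 mm farther back than shut.
Start: joints at [-1.321, 0.615, -0.013, 1.423, 0.008, 1.103, -0.04], TCP at [176.973, 625.414, 231.297] pointing down, gripper open.
Joint ranges: [-3.12, 3.12], [-0.3, 2.06], [-1.34, 1.32], [0.26, 2.42], [-1.36, 4.5], [0.01, 1.98], [-2.84, 2.84]. Speed limits (rad/s): [2.79, 2.79, 3.14, 3.14, 3.14, 3.14, 3.14].

INTERFACE

Orientations are given as a unit quaternion [x, y, z, w].
In Python, from cell import * gives the robot as it stands.
- The arm moves only by the tool move_arm, never from a script. Its argument "motion" is a list that holds one entry, the list of rows, each a list of 6 numbers: the shift along the tool's x, y, z in m, then the turn, a rotation vector about the tool's x, y, z in rad. A call has 1 to 12 rows; each row is the pose to reach, as a shift and turn from the pose commanded when the call began, along the tool's axes at that moment; what a row does not reach only later rows make up. A row lasts 1/8 s, in which the tool goes at most 62.5 mm and 10.7 degrees, less where a joint would pass 70% of its speed; a pose out of reach is approached as far as the arm can. A call with a gripper value outside its range is refused whole. "grip" is the opening, from 0 (shut) to 1 (fully open), set as the call begins (left out, the last holds). The fingers move at their own pace and stop on an object; "newtons" is the grip in N (left out, the last holds). Time passes only in rows, so rows that repeat a pose let the fingers close. It gives the time, the measured TCP pose, the force and the opening at its end, in the units of the state.
- sense(): the state, without advancing time (a new reading comes with each control period).
- read_camera(name): name is "scene" or "top" or "wrist"; returns a dict with "frame" (420x560x3 uint8, red, green, blue), "fx", "fy", "cx", "cy" (pixels), "eye" and "orientation" of the camera in the world. Camera axes: x right, y down, z forward; pixel columns grow to the right and rows downward; lengths in mm; the calibration is good to about 2 mm. A picture is of the moment at which its call begins. There is no depth.
- sign_off(): hands the job in, once; it reports no verdict.
The state is a dict: "time_s": time; "joint_pos": joint angles; "qvel": joint speeds; "tau": joint torques, N m; "tool_pos": TCP position; "tcp_rot": TCP orientation; "force": force on the tool from outside, world axes, zero at the start; "ft_torque": the same for the moment, N m; "opening": finger opening in mm.
Only numpy, scipy, OpenCV 4.12 (cv2) and the standard library are available. Lean on these libraries where they do the work, as an engineer would, in place of code of your own. Each camera call takes 0.05 s, during which the arm holds its last target. There are 200 camera calls.

## Working session

There is one attempt and no reset: what is moved stays moved. The work goes in short steps, Python scripts to look and compute and a tool call to move; the robot and the scene stay as the last step left them, time stands still between calls to the robot, and variables do not carry over. Pictures are saved under pics/ and viewed, about 8 in all and at most 12, crops included, and the job is handed in when it is done.

Besides the shell and the picture viewer there is one more tool, called after "Emit:" as name([rows], argument=value, ...), one row to a line, values as JSON. move_arm: Moves the arm, as the interface text tells. Its arguments: {"type":"object","properties":{"motion":{"type":"array","items":{"type":"array","items":{"type":"array","items":{"type":"number"}}}},"grip":{"type":"number"},"newtons":{"type":"number"}},"required":["motion"]}

```bash
mkdir -p pics; ls
python3 - <<'E'
from cell import *
import cv2
s=sense();print(s)
for n in("scene","top"):
    c=read_camera(n);print(n,{k:v for k,v in c.items() if k!="frame"})
    cv2.imwrite(f"pics/{n}1.png",cv2.cvtColor(c["frame"],cv2.COLOR_RGB2BGR))
E
```

```text
pics
{'time_s': 0.0, 'joint_pos': array([-1.3214902 ,  0.61594179, -0.01261473,  1.42494873,  0.00812009,
        1.10339716, -0.04039438]), 'qvel': array([-8.15616847e-04,  5.99671251e-04, -7.99248293e-04, -5.18856817e-05,
       -1.77431502e-04,  6.40930782e-04, -6.92598842e-04]), 'tau': array([-3.14556182e-04, -4.69227290e+01,  2.58991029e-01, -1.71027732e+01,
        9.92666610e-03,  9.73975053e-03,  3.05248360e-08]), 'tool_pos': array([176.79327868, 624.67674459, 230.10700333]), 'tcp_rot': array([ 1.37426534e-01,  9.90511080e-01, -1.31338333e-03, -1.52690455e-04]), 'force': array([-0.74796424,  0.30979818, -0.05484617]), 'ft_torque': array([-0.01471704,  0.03732133,  0.01822714]), 'opening': 85.09987450117674}
scene {'fx': 446.3986900687397, 'fy': 446.3986900687397, 'cx': 277.8092617824464, 'cy': 208.74375997284923, 'eye': array([-407.03144795, -574.39825801,  628.74974696]), 'orientation': array([ 0.73141495, -0.4170144 ,  0.25763095, -0.47408592])}
top {'fx': 404.90018057678043, 'fy': 404.90018057678043, 'cx': 281.4441821423196, 'cy': 213.3870345691203, 'eye': array([ 298.67175959,   28.89486855, 1495.24787915]), 'orientation': array([ 0.71473992, -0.69461842,  0.06490693, -0.04938803])}
```

View pics/top1.png

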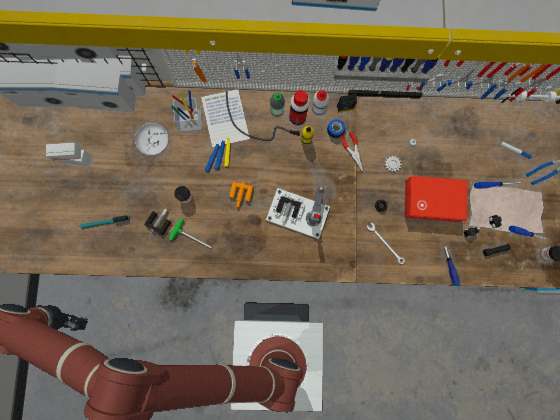

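View pics/scene1.png

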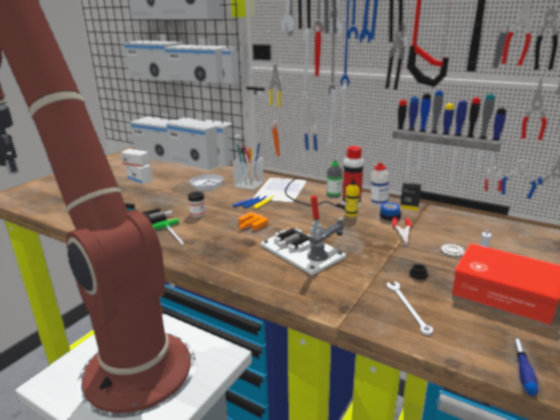

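The top view shows the fixture around (298,212): nest on the left, stud at about (314,217), strap pointing up-image (towards +x), and red lever knob at (314,217). The orange pedal at (241,194) is the look-alike. Next I'll enlarge both views.

```bash
cat > h.py <<'E'
import numpy as np
from scipy.spatial.transform import Rotation as R
def ray(c,u,v):
    return R.from_quat(c["orientation"]).apply([(u-c["cx"])/c["fx"],(v-c["cy"])/c["fy"],1])
def onz(c,u,v,z):
    d=ray(c,u,v);return c["eye"]+d*(z-c["eye"][2])/d[2]
def proj(c,p):
    q=R.from_quat(c["orientation"]).inv().apply(np.asarray(p,float)-c["eye"])
    return np.c_[c["fx"]*q[...,0]/q[...,2]+c["cx"],c["fy"]*q[...,1]/q[...,2]+c["cy"]]
E
python3 - <<'E'
import cv2,numpy as np
a=cv2.imread("pics/top1.png")[180:245,260:340];b=cv2.imread("pics/scene1.png")[185:280,250:365]
a=cv2.resize(a,None,fx=5,fy=5,interpolation=2)
b=cv2.resize(b,None,fx=3.4,fy=3.4,interpolation=2)
o=np.zeros((330,800,3),np.uint8);o[:325,:400]=a;o[:323,405:405+391]=b[:, :391]
cv2.imwrite("pics/crop1.png",o)
E
```

```text
(no output)
```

View pics/crop1.png

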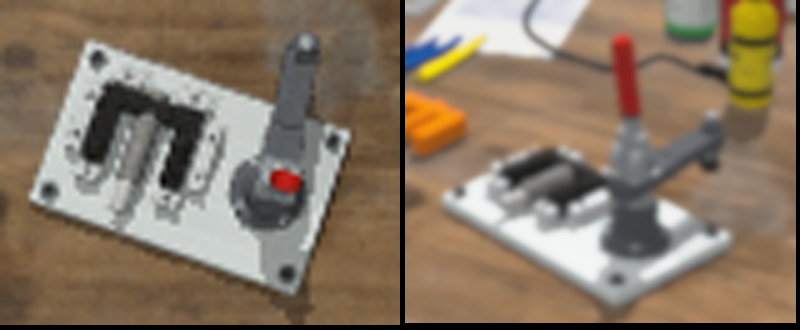

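```bash
cat >> h.py <<'E'
from scipy.optimize import least_squares
def top_fit(c):
    loc=np.array([[65,95],[65,-115],[-65,-115],[-65,95]])
    px=np.array([[88,40],[350,128],[298,295],[30,198]])/5+[260,180]
    w=np.array([onz(c,u,v,12)[:2] for u,v in px])
    f=lambda p:(loc@R.from_euler('z',p[2]).as_matrix()[:2,:2].T+p[:2]-w).ravel()
    r=least_squares(f,[500,0,0.3]);return r.x,f(r.x)
E
python3 - <<'E'
from cell import *
from h import *
c=read_camera("top")
p,res=top_fit(c);print(p,res.round(1))
A=R.from_euler('z',p[2]).as_matrix()[:2,:2]
stud=p[:2]+A@[0,-70];clamp=p[:2]+A@[0,30];print("stud",stud,"clamp",clamp)
bolt=onz(c,260+307/5,180+42/5,87);print("bolt",bolt)
d=A.T@(bolt[:2]-stud);print(d,np.hypot(*d),"swing",np.arctan2(d[0],d[1]))
t=onz(c,260+286/5,180+181/5,197);print("levertop",t, A.T@(t[:2]-stud))
s=sense();print(R.from_quat(s["tcp_rot"]).as_matrix().round(3))
k=read_camera("scene");print(proj(k,np.array([[*stud,85],[*bolt[:2],87],[*clamp,33]]))-[250,185])
E
```

```text
[ 5.47992853e+02 -5.35261122e+01 -3.07804807e-01] [ 1.4  0.9 -1.2 -1.7  1.2  0.2 -1.4  0.7]
stud [ 526.78513834 -120.23617783] clamp [557.08187309 -24.93608411]
bolt [ 623.70930687 -139.23155104   87.        ]
[98.12380129 11.26224977] 98.76800418083259 swing 1.4565204588089844
levertop [ 505.31165846 -113.3952459   197.        ] [-2.25368255e+01  1.36512976e-02]
[[-0.962  0.272 -0.001]
 [ 0.272  0.962 -0.002]
 [ 0.    -0.002 -1.   ]]
[[68.84521366 46.85217328]
 [90.81667157 33.51146581]
 [42.88933889 51.16624516]]
```

```bash
cat >> h.py <<'E'
STUD=np.array([526.8,-120.2]);YAW=-0.308
def fx2w(x,y,z):  # stud-centred fixture axes -> world
    return np.array([*(STUD+R.from_euler('z',YAW).as_matrix()[:2,:2]@[x,y]),z])
def push(s,r=72,gap=0,z=52,hx=11,hy=14.5):
    u=np.array([np.sin(s),np.cos(s)]);n=np.array([np.cos(s),-np.sin(s)])
    p=r*u+(12+gap+hx*abs(n[0])+hy*abs(n[1]))*n
    return fx2w(*p,z)
def rows(frm,rot,pts):
    return (R.from_quat(rot).inv().apply(np.atleast_2d(pts)-frm)/1000).round(3).tolist()
E
python3 - <<'E'
from cell import *
from h import *
s=sense();g=push(1.456,gap=15)
print(g,rows([177,625.4,231.3],s["tcp_rot"],[[*g[:2],260]]))
try: print(grip_point_offset)
except Exception as e: print(e)
E
```

```text
[ 589.26861721 -175.89502461   52.        ] [[-0.615, -0.659, -0.028]]
18.700000000000003
```

Emit:
move_arm([
  [[-0.615, -0.659, -0.028, 0, 0, 0.032], [-0.615, -0.659, -0.028, 0, 0, 0.032], [-0.615, -0.659, -0.028, 0, 0, 0.032], [-0.615, -0.659, -0.028, 0, 0, 0.032], [-0.615, -0.659, -0.028, 0, 0, 0.032], [-0.615, -0.659, -0.028, 0, 0, 0.032], [-0.615, -0.659, -0.028, 0, 0, 0.032], [-0.615, -0.659, -0.028, 0, 0, 0.032], [-0.615, -0.659, -0.028, 0, 0, 0.032], [-0.615, -0.659, -0.028, 0, 0, 0.032], [-0.615, -0.659, -0.028, 0, 0, 0.032], [-0.615, -0.659, -0.028, 0, 0, 0.032]],
], grip=0)

```text
time_s: 1.7
tool_pos: [520.6, -42.8, 254.8]
tcp_rot: [0.153, 0.988, 0.0, 0.0]
force: [0.6, -0.5, 0.2]
opening: 0.5
```

Run:
```python
from cell import *
from h import *
s=sense();print(s["tool_pos"],np.abs(s["qvel"]).max())
g=push(1.456,gap=15)
print(rows(s["tool_pos"],s["tcp_rot"],[[*g[:2],260]]),R.from_quat(s["tcp_rot"]).as_matrix().round(3))
```

```text
[520.61800425 -42.78848176 254.76280602] 0.9627083040042212
[[-0.106, -0.106, -0.005]] [[-0.953  0.302  0.   ]
 [ 0.302  0.953  0.   ]
 [-0.     0.    -1.   ]]
```

Emit:
move_arm([
  [[-0.05, -0.05, -0.002, 0, 0, 0], [-0.095, -0.09, -0.005, 0, 0, 0], [-0.095, -0.09, -0.005, 0, 0, 0], [-0.095, -0.09, -0.005, 0, 0, 0]],
])

```text
time_s: 2.2
tool_pos: [582.9, -155.6, 259.0]
tcp_rot: [0.154, 0.988, 0.0, -0.001]
force: [-0.7, 1.2, -0.5]
opening: -0.2
```

Run:
```python
from cell import *
from h import *
import cv2
s=sense();print(s["tool_pos"],s["opening"])
g=push(1.456,gap=15)
print(rows(s["tool_pos"],s["tcp_rot"],[g]))
c=read_camera("wrist");cv2.imwrite("pics/w1.png",cv2.cvtColor(c["frame"],cv2.COLOR_RGB2BGR));print(c["eye"])
t=read_camera("top");k=read_camera("scene")
a=cv2.cvtColor(t["frame"],cv2.COLOR_RGB2BGR)[150:255,240:380];b=cv2.cvtColor(k["frame"],cv2.COLOR_RGB2BGR)[100:280,230:390]
o=np.zeros((560,800,3),np.uint8)
o[:420,:]=0
o[:300,:400]=cv2.resize(a,(400,300));o[:450,400:]=cv2.resize(b,(400,450))
o[300:,:347]=cv2.resize(cv2.imread("pics/w1.png"),(347,260));cv2.imwrite("pics/m1.png",o)
```

```text
[ 582.85980807 -155.61137803  258.96203557] -0.1901577198992412
[[-0.013, -0.017, 0.207]]
[ 510.49950897 -132.43224561  403.60658829]
```

View pics/m1.png

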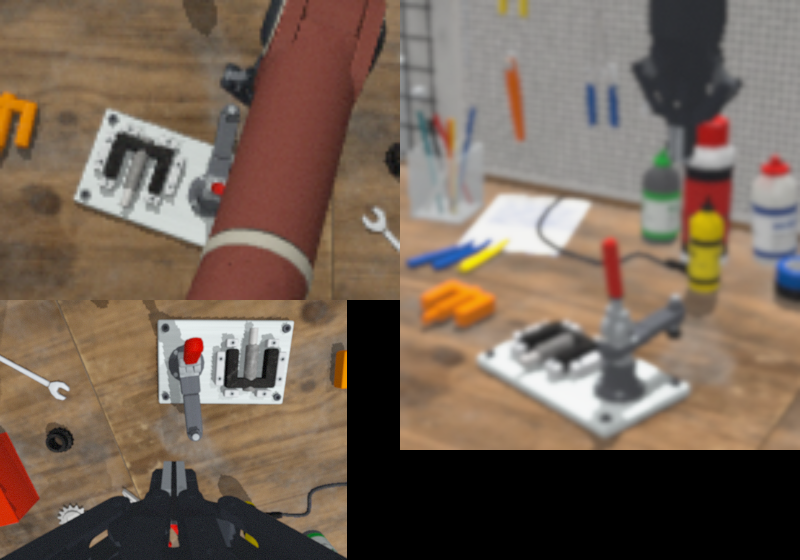

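Run:
```python
from cell import *
s=sense();print(s["joint_pos"].round(2),s["tool_pos"])
```

```text
[ 0.1   0.52  0.19  1.53 -0.11  1.1   1.59] [ 582.88488382 -153.38641935  259.53257284]
```

Emit:
move_arm([
  [[-0.006, -0.02, 0, 0, 0, 0.18], [-0.013, -0.02, 0, 0, 0, 0.36], [-0.013, -0.02, 0, 0, 0, 0.54], [-0.013, -0.02, 0, 0, 0, 0.72], [-0.013, -0.02, 0, 0, 0, 0.9], [-0.013, -0.02, 0, 0, 0, 1.08], [-0.013, -0.02, 0, 0, 0, 1.26], [-0.013, -0.02, 0, 0, 0, 1.44], [-0.013, -0.02, 0, 0, 0, 1.571], [-0.013, -0.02, 0, 0, 0, 1.571]],
])

```text
time_s: 3.6
tool_pos: [589.5, -176.7, 259.6]
tcp_rot: [0.806, 0.592, 0.0, -0.0]
force: [-0.6, -0.5, -0.1]
opening: -0.1
```

Emit:
move_arm([
  [[0, 0, 0, 0, 0, 0.18], [0, 0, 0, 0, 0, 0.36], [0, 0, 0, 0, 0, 0.54], [0, 0, 0, 0, 0, 0.72], [0, 0, 0, 0, 0, 0.9], [0, 0, 0, 0, 0, 1.08], [0, 0, 0, 0, 0, 1.26], [0, 0, 0, 0, 0, 1.44], [0, 0, 0, 0, 0, 1.571], [0, 0, 0, 0, 0, 1.571]],
])

```text
time_s: 4.85
tool_pos: [589.6, -177.6, 259.3]
tcp_rot: [0.989, -0.151, -0.0, -0.0]
force: [0.5, -0.8, 0.7]
opening: 0.2
```

Run:
```python
from cell import *
from h import *
s=sense();print(s["time_s"],s["tool_pos"],s["joint_pos"].round(2),s["force"])
g=push(1.456,gap=12,z=57);print(R.from_quat(s["tcp_rot"]).as_matrix().round(3))
print(g,rows(s["tool_pos"],s["tcp_rot"],[g]))
print(rows(g,s["tcp_rot"],[push(x,z=57) for x in (1.456,1.2,1.0,.8,.6,.4,.2,.1,.05,0)]))
print(read_camera("wrist")["eye"]-s["tool_pos"])
```

```text
4.85 [ 589.58378899 -177.64993542  259.32570326] [-0.29  0.73  1.04  1.51 -0.64  1.28 -1.05] [ 0.52018851 -0.81656074  0.72280717]
[[ 0.954 -0.299 -0.   ]
 [-0.299 -0.954  0.001]
 [-0.001 -0.001 -1.   ]]
[ 589.84462904 -172.95084214   57.        ] [[-0.001, -0.004, 0.202]]
[[-0.001, -0.012, 0.0], [0.002, -0.03, 0.0], [0.001, -0.045, 0.0], [-0.003, -0.06, 0.0], [-0.011, -0.074, 0.0], [-0.022, -0.087, 0.0], [-0.036, -0.097, 0.0], [-0.044, -0.101, 0.0], [-0.048, -0.102, 0.0], [-0.053, -0.103, 0.0]]
[ 73.09179759 -22.87624652 144.43614823]
```

Emit:
move_arm([
  [[0, 0, 0.05, 0, 0, 0], [0, 0, 0.1, 0, 0, 0], [0, 0, 0.15, 0, 0, 0], [0, 0, 0.19, 0, 0, 0], [0, 0, 0.202, 0, 0, 0], [0, 0, 0.202, 0, 0, 0], [0, 0, 0.202, 0, 0, 0]],
])

```text
time_s: 5.78
tool_pos: [590.7, -179.6, 59.7]
tcp_rot: [0.988, -0.153, 0.002, 0.001]
force: [-0.3, -0.4, 0.8]
opening: -0.1
```

Run:
```python
from cell import *
from h import *
import cv2
s=sense();print(s["time_s"],s["tool_pos"],s["joint_pos"].round(2),s["force"])
print(rows(s["tool_pos"],s["tcp_rot"],[push(x,z=57) for x in (1.456,1.2,1.0,.8,.6,.4,.2,.1,.05,0)]))
k=read_camera("scene");w=read_camera("wrist")
b=cv2.cvtColor(k["frame"],cv2.COLOR_RGB2BGR)[120:280,250:410]
o=np.hstack([cv2.resize(b,(420,420)),cv2.resize(cv2.cvtColor(w["frame"],cv2.COLOR_RGB2BGR)[:,90:470],(380,420))]);cv2.imwrite("pics/m2.png",o)
```

```text
5.775 [ 590.6860933  -179.61280472   59.69255058] [-0.21  0.93  0.86  1.71 -0.87  0.92 -0.87] [-0.288561   -0.39653328  0.8478858 ]
[[-0.004, -0.018, 0.003], [-0.001, -0.036, 0.003], [-0.002, -0.051, 0.003], [-0.006, -0.066, 0.003], [-0.014, -0.08, 0.003], [-0.025, -0.093, 0.003], [-0.039, -0.103, 0.002], [-0.047, -0.106, 0.002], [-0.052, -0.108, 0.002], [-0.056, -0.109, 0.002]]
```

View pics/m2.png

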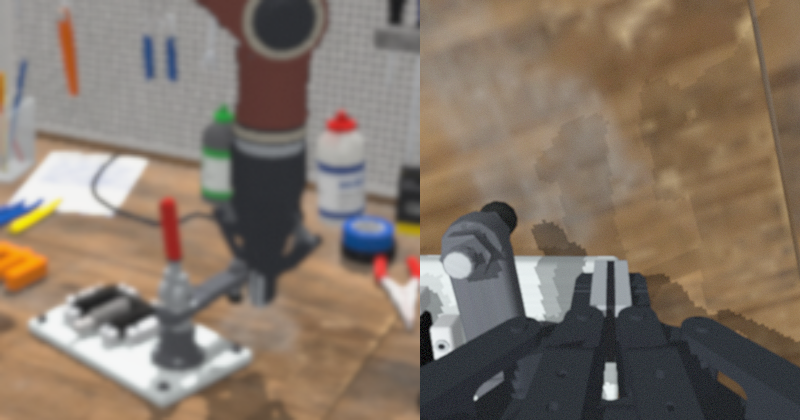

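The wrist view shows the shut fingers at about (610,290), clear to the right of the strap, with the bolt at (458,265). I'll push round the arc to just short of 0 and then look.

Emit:
move_arm([
  [[-0.004, -0.014, 0.002, 0, 0, 0], [-0.003, -0.025, 0.002, 0, 0, 0], [-0.001, -0.036, 0.002, 0, 0, 0], [-0.002, -0.051, 0.002, 0, 0, 0], [-0.006, -0.066, 0.002, 0, 0, 0], [-0.014, -0.08, 0.002, 0, 0, 0], [-0.025, -0.093, 0.002, 0, 0, 0], [-0.032, -0.098, 0.002, 0, 0, 0], [-0.037, -0.102, 0.002, 0, 0, 0], [-0.039, -0.103, 0.002, 0, 0, 0], [-0.039, -0.103, 0.002, 0, 0, 0]],
])

```text
time_s: 7.25
tool_pos: [583.5, -68.2, 55.6]
tcp_rot: [0.988, -0.154, -0.0, -0.001]
force: [0.6, 0.2, 0.5]
opening: 0.0
```

Run:
```python
from cell import *
from h import *
import cv2
s=sense();print(s["time_s"],s["tool_pos"],s["joint_pos"].round(2),s["force"])
print(rows(s["tool_pos"],s["tcp_rot"],[push(x,z=57) for x in (.2,.1,.05,0)]))
k=read_camera("scene");w=read_camera("wrist")
b=cv2.cvtColor(k["frame"],cv2.COLOR_RGB2BGR)[140:280,240:380]
o=np.hstack([cv2.resize(b,(420,420)),cv2.resize(cv2.cvtColor(w["frame"],cv2.COLOR_RGB2BGR)[:,90:470],(380,420))]);cv2.imwrite("pics/m3.png",o)
```

```text
7.25 [583.54138845 -68.23029067  55.61665592] [-0.41  0.91  0.87  1.8  -0.9   0.88 -0.99] [0.58867111 0.22450966 0.50487688]
[[0.001, 0.001, -0.001], [-0.007, -0.002, -0.001], [-0.011, -0.004, -0.001], [-0.015, -0.005, -0.001]]
```

View pics/m3.png

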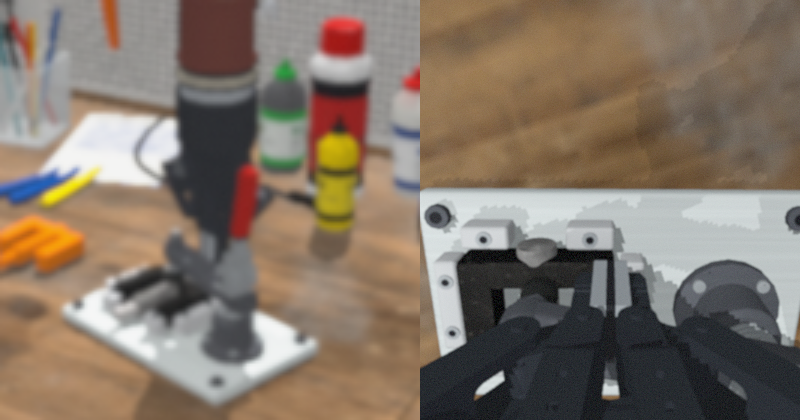

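Run:
```python
from cell import *
from h import *
c=read_camera("wrist")
A=R.from_euler('z',YAW).as_matrix()[:2,:2]
for n,u,v,z in(("bolt",208,243,87),("cornerNear+x-y..",107,216,12),("hole2",469,217,12)):
    print(n,A.T@(onz(c,u,v,z)[:2]-STUD))
```

```text
bolt [67.53127349 90.10786295]
cornerNear+x-y.. [ 51.43914717 158.16028418]
hole2 [ 50.93404377 -32.92368199]
```

Run:
```python
from cell import *
from h import *
c=read_camera("wrist");k=read_camera("scene")
A=R.from_euler('z',YAW).as_matrix()[:2,:2]
print("cap",A.T@(onz(c,208,243,25)[:2]-STUD), "boltscene",A.T@(onz(k,298,218,87)[:2]-STUD))
for s in(0,.2,.3,.4,.6):
    P=fx2w(100*np.sin(s),100*np.cos(s),87)
    print(s,proj(c,P[None])+[330,0],(proj(k,P[None])-[240,140])*3)
```

```text
cap [ 41.52620638 102.8951929 ] boltscene [14.43397613 94.36267891]
0 [[521.85065348 408.32168027]] [[158.39834316 236.74166702]]
0.2 [[523.48432595 364.79267106]] [[175.55494916 231.00111683]]
0.3 [[528.56520294 342.16319924]] [[184.9315605  228.74506342]]
0.4 [[536.67289956 319.26261065]] [[194.73433283 226.91823478]]
0.6 [[562.30890969 273.77487643]] [[215.29366443 224.59442075]]
```

Emit:
move_arm([
  [[-0.006, -0.002, 0, 0, 0, 0], [-0.01, -0.003, 0, 0, 0, 0], [-0.013, -0.004, 0, 0, 0, 0], [-0.013, -0.004, 0, 0, 0, 0], [-0.013, -0.004, 0, 0, 0, 0]],
])

```text
time_s: 8.12
tool_pos: [571.8, -60.7, 55.5]
tcp_rot: [0.988, -0.153, -0.001, -0.0]
force: [0.3, -0.0, 0.5]
opening: -0.3
```

Emit:
move_arm([
  [[0.02, 0, 0, 0, 0, 0], [0.05, 0, -0.02, 0, 0, 0], [0.06, 0, -0.07, 0, 0, 0], [0.06, 0, -0.13, 0, 0, 0], [0.06, 0, -0.17, 0, 0, 0], [0.0, 0, -0.2, 0, 0, 0], [-0.06, 0, -0.2, 0, 0, 0], [-0.12, 0, -0.2, 0, 0, 0], [-0.12, 0, -0.2, 0, 0, 0], [-0.12, 0, -0.2, 0, 0, 0]],
])

```text
time_s: 9.38
tool_pos: [458.6, -24.3, 256.0]
tcp_rot: [0.988, -0.153, 0.001, -0.0]
force: [1.0, 0.5, 0.1]
opening: -0.3
```

Run:
```python
from cell import *
from h import *
import cv2
s=sense();print(s["time_s"],s["tool_pos"],s["joint_pos"].round(2))
k=read_camera("scene");w=read_camera("wrist");print(w["eye"])
np.save("w.npy",w,allow_pickle=True);np.save("k.npy",k,allow_pickle=True)
b=cv2.cvtColor(k["frame"],cv2.COLOR_RGB2BGR)[150:270,250:350]
o=np.hstack([cv2.resize(b,(350,420),interpolation=2),cv2.cvtColor(w["frame"],cv2.COLOR_RGB2BGR)[:,60:500]]);cv2.imwrite("pics/m4.png",o)
```

```text
9.375 [458.62271398 -24.30191945 255.99932505] [-0.78  0.51  1.2   1.93 -0.55  1.07 -1.23]
[532.06945242 -47.70221974 400.80096019]
```

View pics/m4.png

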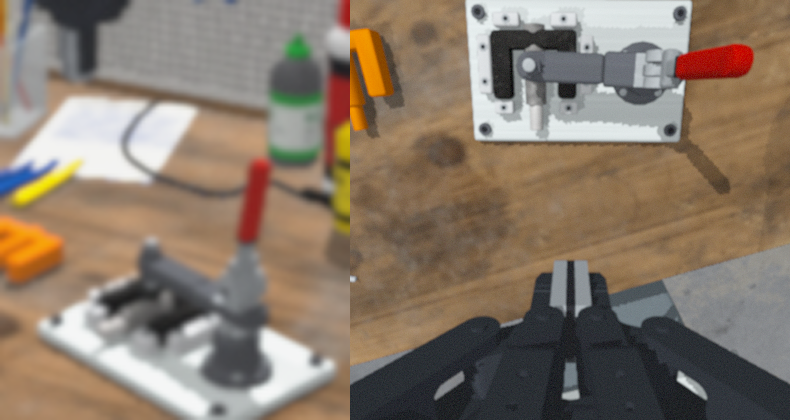

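Run:
```python
from h import *
c=np.load("w.npy",allow_pickle=True).item()
O=np.array([-290,0])
q=lambda x,y,z:onz(c,x-290,y,z)[:2]
H=np.array([q(478,12,13),q(680,14,13),q(671,130,13),q(485,129,13)])
f=lambda p:(np.array([[p[3],p[4]-10],[p[3],-p[4]-10],[-p[3],-p[4]-10],[-p[3],p[4]-10]])@R.from_euler('z',p[2]).as_matrix()[:2,:2].T+p[:2]-H).ravel()
r=least_squares(f,[548,-53,-.3,53,93]);p=r.x;print(p,f(p).round(1))
A=R.from_euler('z',p[2]).as_matrix()[:2,:2]
for n,x,y,z in(("bolt",529,66,87),("axle end",536,131,23),("axle up",537,104,30),("cap",533,27,25),("corner -x+y",474,139,12),("corner -x-y",669+16,142,12),("strap mid",575,67,74),("leverend",750,56,190)):
    print(n,A.T@(q(x,y,z)-p[:2]))
```

```text
[ 5.47933915e+02 -5.09336409e+01 -3.13242907e-01  5.32761046e+01
  9.41472503e+01] [-0.2  0.1  0.1 -0.4  0.   0.4  0.1 -0. ]
bolt [ 2.42523923 30.38438009]
axle end [-54.02607679  31.62611178]
axle up [-28.03525734  29.52450696]
cap [39.38122019 32.22179979]
corner -x+y [-63.58154219  96.27889071]
corner -x-y [ -65.33594647 -120.19846554]
strap mid [ 2.65656765 -5.75773004]
leverend [  1.94025361 -95.60149762]
```

The wrist view puts the bolt over the foot at (529,66), which is fixture (2.4, 30.4). The strap lies square, and the scene view agrees with a swing of about 0. The foot is over the barrel, so next is the lever. I'll turn the hand a quarter and come in from the foot side.

Emit:
move_arm([
  [[0.03, 0.01, 0, 0, 0, -0.18], [0.06, 0.02, 0, 0, 0, -0.36], [0.094, 0.034, 0, 0, 0, -0.54], [0.094, 0.034, 0, 0, 0, -0.72], [0.094, 0.034, 0, 0, 0, -0.9], [0.094, 0.034, 0, 0, 0, -1.08], [0.094, 0.034, 0, 0, 0, -1.26], [0.094, 0.034, 0, 0, 0, -1.44], [0.094, 0.034, 0, 0, 0, -1.571], [0.094, 0.034, 0, 0, 0, -1.571], [0.094, 0.034, 0, 0, 0, -1.571]],
])

```text
time_s: 10.85
tool_pos: [537.9, -86.2, 255.5]
tcp_rot: [0.808, 0.589, -0.0, 0.0]
force: [0.1, -0.3, -0.7]
opening: -0.1
```

```bash
cat >> h.py <<'E'
STUD=np.array([526.5,-119.]);YAW=-0.31
def lev(a,r=92,h=11,gap=0):
    a=np.radians(a);return fx2w(0,-r*np.cos(a)+6.5*np.sin(a)+h+gap,85+r*np.sin(a)+6.5*np.cos(a))
E
python3 - <<'E'
from cell import *
from h import *
s=sense();print(s["time_s"],s["tool_pos"],s["joint_pos"].round(2),R.from_quat(s["tcp_rot"]).as_matrix().round(2))
g=fx2w(0,30,174);print(g,rows(s["tool_pos"],s["tcp_rot"],[g]))
print([(a,rows(g,s["tcp_rot"],[lev(a)])[0]) for a in(83,75,68,60,52,44,36,28,20,13,6,4)])
E
```

```text
10.85 [537.85623183 -86.22297154 255.47684798] [-0.3   0.49  0.64  1.71 -0.33  1.06  0.14] [[ 0.31  0.95  0.  ]
 [ 0.95 -0.31 -0.  ]
 [-0.    0.   -1.  ]]
[535.65175909 -90.4299929  174.        ] [[-0.005, -0.001, 0.081]]
[(83, [-0.024, 0.0, -0.003]), (75, [-0.037, 0.0, -0.002]), (68, [-0.047, 0.0, 0.001]), (60, [-0.059, 0.0, 0.006]), (52, [-0.071, 0.0, 0.013]), (44, [-0.081, 0.0, 0.02]), (36, [-0.09, 0.0, 0.03]), (28, [-0.097, 0.0, 0.04]), (20, [-0.103, 0.0, 0.051]), (13, [-0.107, 0.0, 0.062]), (6, [-0.11, 0.0, 0.073]), (4, [-0.11, 0.0, 0.076])]
```

Emit:
move_arm([
  [[-0.002, -0.001, 0.04, 0, 0, 0], [-0.005, -0.001, 0.075, 0, 0, 0], [-0.005, -0.001, 0.081, 0, 0, 0], [-0.005, -0.001, 0.081, 0, 0, 0], [-0.018, -0.001, 0.079, 0, 0, 0], [-0.03, -0.001, 0.078, 0, 0, 0], [-0.042, -0.001, 0.079, 0, 0, 0], [-0.052, -0.001, 0.082, 0, 0, 0], [-0.064, -0.001, 0.087, 0, 0, 0], [-0.076, -0.001, 0.094, 0, 0, 0], [-0.086, -0.001, 0.101, 0, 0, 0], [-0.086, -0.001, 0.101, 0, 0, 0]],
])

```text
time_s: 12.35
tool_pos: [509.4, -168.5, 153.7]
tcp_rot: [0.808, 0.59, -0.001, -0.0]
force: [-0.0, 0.2, 0.4]
opening: 0.3
```

Run:
```python
from cell import *
from h import *
s=sense();print(s["time_s"],s["tool_pos"],s["joint_pos"].round(2),s["force"])
print([(a,rows(s["tool_pos"],s["tcp_rot"],[lev(a)])[0]) for a in(44,36,28,20,13,6,4)])
import cv2
k=read_camera("scene")
cv2.imwrite("pics/m5.png",cv2.resize(cv2.cvtColor(k["frame"],cv2.COLOR_RGB2BGR)[110:270,230:370],(490,560),interpolation=2))
```

```text
12.35 [ 509.36224605 -168.48289144  153.70181287] [-0.09  0.59  0.56  1.86 -0.42  0.81  0.39] [-0.04567555  0.17663362  0.40343905]
[(44, [0.002, 0.001, 0.0]), (36, [-0.007, 0.001, 0.009]), (28, [-0.015, 0.001, 0.02]), (20, [-0.021, 0.001, 0.031]), (13, [-0.025, 0.001, 0.042]), (6, [-0.027, 0.001, 0.053]), (4, [-0.028, 0.001, 0.056])]
```

View pics/m5.png

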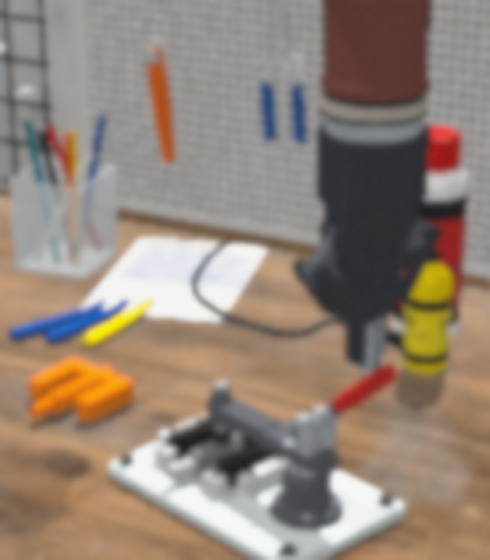

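The lever at (365,390) is leaning about half-way, and the strap is still over the pedal. I'll carry on down.

Emit:
move_arm([
  [[-0.008, 0.001, 0.01, 0, 0, 0], [-0.015, 0.001, 0.02, 0, 0, 0], [-0.021, 0.001, 0.031, 0, 0, 0], [-0.025, 0.001, 0.042, 0, 0, 0], [-0.027, 0.001, 0.048, 0, 0, 0], [-0.028, 0.001, 0.053, 0, 0, 0], [-0.028, 0.001, 0.055, 0, 0, 0], [-0.028, 0.001, 0.055, 0, 0, 0]],
])

```text
time_s: 13.4
tool_pos: [502.5, -194.9, 100.2]
tcp_rot: [0.807, 0.59, -0.0, 0.0]
force: [-1.4, -0.9, 5.4]
opening: -0.0
```

Emit:
move_arm([
  [[0, 0, 0.002, 0, 0, 0], [0, 0, 0.003, 0, 0, 0], [0, 0, 0.003, 0, 0, 0]],
])

```text
time_s: 13.78
tool_pos: [502.7, -195.1, 99.5]
tcp_rot: [0.807, 0.59, 0.001, 0.001]
force: [-5.5, 0.7, 19.8]
opening: 0.2
```

The force rose to 20 N with only 0.7 mm more travel, so the lever is on its stop. Backing off and checking.

Emit:
move_arm([
  [[0, 0, -0.03, 0, 0, 0], [0, 0, -0.08, 0, 0, 0], [0, 0, -0.13, 0, 0, 0], [-0.04, 0, -0.16, 0, 0, 0], [-0.08, 0, -0.16, 0, 0, 0], [-0.08, 0, -0.16, 0, 0, 0], [-0.08, 0, -0.16, 0, 0, 0]],
])

```text
time_s: 14.65
tool_pos: [478.8, -269.0, 256.0]
tcp_rot: [0.807, 0.591, 0.0, -0.001]
force: [-0.4, 0.1, 0.1]
opening: 0.1
```

Run:
```python
from cell import *
from h import *
import cv2
s=sense();print(s["time_s"],s["tool_pos"],s["joint_pos"].round(2),s["force"])
k=read_camera("scene");w=read_camera("wrist")
np.save("w2.npy",w,allow_pickle=True)
b=cv2.cvtColor(k["frame"],cv2.COLOR_RGB2BGR)[150:270,250:350]
o=np.hstack([cv2.resize(b,(350,420),interpolation=2),cv2.cvtColor(w["frame"],cv2.COLOR_RGB2BGR)[:,60:500]]);cv2.imwrite("pics/m6.png",o)
for sw in(-.05,0,.05): print((proj(k,fx2w(100*np.sin(sw),100*np.cos(sw),81)[None])-[250,150])*3.5,proj(w,fx2w(100*np.sin(sw),100*np.cos(sw),81)[None])+[290,0])
print(proj(w,fx2w(0,-112,97)[None])+[290,0],(proj(k,np.array([fx2w(0,-112,97)]))-[250,150])*3.5)
```

```text
14.65 [ 478.82574332 -268.98478975  255.9810862 ] [ 0.06  0.49  0.63  1.7  -0.33  1.06  0.5 ] [-0.36185369  0.11611564  0.13731364]
[[143.96077198 249.72174094]] [[ 564.09617898 -191.62936576]]
[[148.51148874 247.75685983]] [[ 571.57047264 -191.83184276]]
[[153.25407501 245.90314169]] [[ 579.04270358 -191.5592573 ]]
[[570.08576418 132.37633342]] [[355.5733465  325.86929926]]
```

View pics/m6.png

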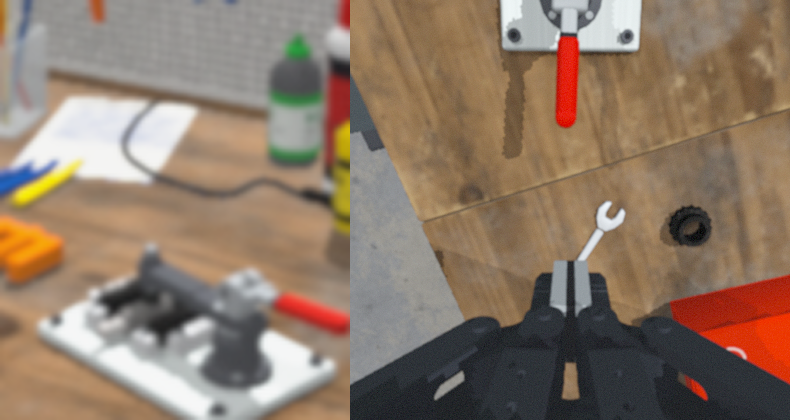

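Emit:
move_arm([
  [[0.05, 0, 0, 0, 0, 0], [0.1, 0, 0, 0, 0, 0], [0.12, 0, 0, 0, 0, 0], [0.12, 0, 0, 0, 0, 0], [0.12, 0, 0, 0, 0, 0]],
])

```text
time_s: 15.38
tool_pos: [514.4, -156.9, 256.6]
tcp_rot: [0.807, 0.59, -0.0, 0.0]
force: [0.1, -0.5, -0.2]
opening: -0.3
```

Run:
```python
from cell import *
import cv2,numpy as np
print(sense()["force"])
w=read_camera("wrist");np.save("w3.npy",w,allow_pickle=True);print(w["eye"])
cv2.imwrite("pics/m7.png",cv2.resize(cv2.cvtColor(w["frame"],cv2.COLOR_RGB2BGR)[:300,130:430],(600,600),interpolation=2))
```

```text
[ 0.14657929 -0.50994717 -0.21512975]
[537.89914924 -83.93238072 401.02502499]
```

View pics/m7.png

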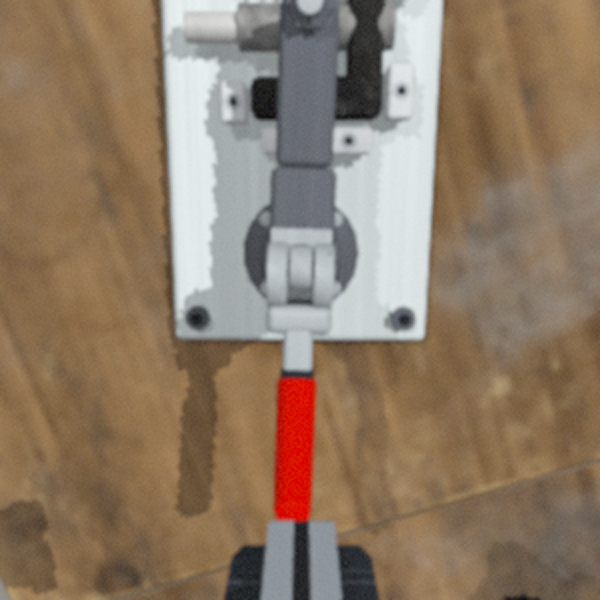

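Run:
```python
from h import *
c=np.load("w3.npy",allow_pickle=True).item()
q=lambda x,y,z:onz(c,x/2+130,y/2,z)[:2]
L=[(165,30),(178,335)];Rr=[(442,30),(424,335)]
l=[q(*p,12) for p in L];r=[q(*p,12) for p in Rr]
a=lambda d:np.degrees(np.arctan2(d[1],d[0]))
print("edges",a(l[0]-l[1]),a(r[0]-r[1]),"holes",a(q(402,318,13)-q(198,318,13))+90)
sb=q(303,190,68);pts=[("bolt",q(311,5,81)),("strap r70",q(306,100,68)),("lev375",q(297,375,98)),("lev500",q(293,500,103))]
for i,j in((0,2),(0,3),(1,3)): print(pts[i][0],pts[j][0],a(pts[i][1]-pts[j][1]))
e=(a(l[0]-l[1])+a(r[0]-r[1]))/2
A=R.from_euler('z',np.radians(e-90)).as_matrix()[:2,:2];o=(q(198,318,13)+q(402,318,13))/2+A@[0,103]
for n,p in pts:print(n,A.T@(p-o))
```

```text
edges 71.93046097676732 71.81208851733756 holes 72.3276777663701
bolt lev375 70.10969007363121
bolt lev500 70.20389236399045
strap r70 lev500 70.39881906808235
bolt [ 3.25365813 29.03119328]
strap r70 [ 1.75977447 -3.24848551]
lev375 [  -1.07847944 -111.82776566]
lev500 [  -2.42465066 -166.03580745]
```

```bash
python3 -c "
from cell import *
print(sign_off(),sense()['time_s'])"
```

```text
the job is handed in; nothing more can be done
the job is handed in; nothing more can be done
```

The pedal is clamped: I pushed the strap round until its foot stood over the barrel, then pushed the red lever down to its stop. The job is handed in; the last clock reading was 15.4 s of the 53 s allowed.

- **Lever:** it is fully down. At the end of the push the force rose from 5 N to 20 N over only 0.7 mm of travel, and the camera shows the handle lying almost level.
- **Foot position:** the last wrist-camera measurement puts the strap about 0.03 rad from square, so the foot is about 3 mm off the middle, measured along the barrel. The scene camera had suggested about 0. I left the 3 mm, because correcting it would have meant reopening the clamp.
- **Everything else:** the pedal still lies in its nest. I did not touch the other things on the bench. The hand finished shut at 257 mm height, about 150 mm clear of the lever, with no contact force.

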